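Step the channel selector to 7 and fit its button guard

TASK

Gently press the step button on the sloping front of the channel selector (each full press moves it on by one) until the numbered drum shows 7 at the index marks; do not step past 7. Then pick up the loose metal guard cover and fit it over the button so that its two holes drop over the two studs and it lies flush on the sloping panel, and let go of it. Leave the tip box, jar and beaker where they are.

Things in the scene. Friction and masses are not known exactly. Their poses are not given: they have to be found in the camera images.
- drum (a joint): White drum, radius 38 mm, width 36 mm, level axis, seen from above in the selector's deck. Black figures 0-9, 16 mm tall, upright as read from the side of the sloping panel. Value in rad: figure k is at the marks at k x 0.6283, 7 at 4.398. Starts at rest on 1 to 5. Goes forward only (its top comes towards the panel), one figure per full press of the button, and clicks home by itself.
- drum_mark (a point): Centre of the figure at the index marks, on top of the drum, 96 mm above the bench. The marks are two black pointers on the deck either side of it. A clear fixed window box 80 x 46 mm covers the drum, its top 104 mm above the bench.
- panel: Grey sloping front of the white selector (136 mm wide, 192 deep, fixed). Origin: centre of the face, 57.5 mm above the bench, where the button comes out. z: out of the face, 30 deg from vertical, leaning to the selector's front, which faces right of or away from the robot; x: up the slope; y: across. Face 90 (x) by 136 mm (y). Above the face's plane stand only button, studs and, from 60 mm up the slope, 18 mm of the drum's window.
- stud_left (a point): Foot of the steel stud at panel y = +38 mm, x = 0, on the panel's face. Stands along the panel's z: diameter 8 mm, 12 mm tall, the last 3 mm tapering to 6 mm.
- stud_right (a point): Foot of the like stud at panel y = -38 mm, x = 0.
- button: Smooth black round step button, diameter 20 mm, moves along the panel's z. Origin at the panel's origin when out; its top is 18 mm above its origin. Travel 14 mm to a firm stop; needs 2 to 5 N on the way, rising steeply at the stop. The drum steps at about 11 mm of travel; let it up fully (within 1 mm) before the next press. A short press does nothing. Over 40 N would harm it.
- cover: Loose guard cover, bare aluminium, about 0.12 kg. Origin: centre of underside, z up. Flange 44 (x) by 108 (y) by 4 mm with two through holes of 10.5 mm at y = +38 and -38 mm, x = 0; in the middle a hood 38 (x) by 44 (y) mm, top 40 mm above the underside, hollow (inside 32 x 36 x 37 mm) to go over the button. Grip the hood across its 38 mm. Same either way round. Starts flat, left or right of the selector.
- tip_box: Bystander: pipette tip box, blue with a clear lid, 85 x 120 x 55 mm, loose on the bench on the other side of the selector. Origin: centre of its underside.
- reagent: Bystander: white jar with a blue cap, 66 mm across, 130 mm tall, loose. Origin: centre of its underside.
- beaker: Bystander: glass beaker, 70 mm across, 85 mm tall, loose. Origin: centre of its underside.
Things that resemble listed ones, but are neither listed nor needed, are in the scene too. Several things have the shape of the cover; the one meant has the colours described above.

How it is judged:
By the outcome, as a careful person would: the job done as asked, in the order asked, and still so for the second after the job is handed in, with the robot touching nothing.
It also fails if it takes over 64 s, if anything falls off the work surface, if the arm or the gripper's body presses on something with over 40 N, if the wrist force passes 120 N, or if a joint passes its speed limit or range.

ROBOT

A 7-joint arm with a two-finger parallel gripper is mounted at the origin on the work surface. World frame = base frame: x ahead of the robot, y to its left, z up, the work surface at z = 0. Lengths are in mm, angles in rad, forces in N, time in s.
With the tool pointing down it reaches from about 400 to 900 mm from the base axis. Payload 5.6 kg.
Tool frame: the origin (TCP) lies midway between the tips of the shut fingers; the grasp point (between the pads) lies 19 mm behind it; z points along the fingers, y is the line along which they close (so a half turn about z gives the same grasp; the last joint's range is limited). The gripper opens to 92 mm and grips with 3 to 60 N. Pads are 20 mm wide; open, the fingers measure 128 mm over their backs; the gripper's body (75 mm by 189 mm) begins 69 mm behind the grasp point.
Start: joints at [1.293, 0.468, -0.012, 1.603, 0.006, 1.071, -0.056], TCP at [151.178, -632.182, 214.592] pointing down, gripper open.
Joint ranges: [-2.53, 2.53], [-0.31, 2.02], [-1.57, 1.55], [0.28, 2.44], [-1.29, 4.43], [0.15, 1.84], [-2.92, 2.92]. Speed limits (rad/s): [2.57, 2.57, 3.14, 3.14, 3.14, 3.14, 3.14].

INTERFACE

Orientations are given as a rotation vector (axis times angle).
In Python, from cell import robot, grip, kin, viewer gives the robot as it stands. Calls block until the motion is done:
- robot.movep(position, orientation): joint-space move of the TCP to a pose.
- robot.servo_line(position, feed=150, rotation=None): straight line of the TCP; rotation=None keeps the orientation; feed is the mean speed in mm/s.
- robot.goto_joints(angles): joint-space move.
- grip(opening, newtons=None): opening from 0.0 (shut) to 1.0 (fully open); newtons is the grip in N (None keeps the last); returns when the fingers have stopped.
- robot.hold(seconds).
- kin.ik(position, orientation): joint angles nearest the present ones, or None.
- robot.observe(): the state.
- viewer.read_camera(name): name is "scene" or "top"; returns the picture (480x640x3 uint8, red, green, blue); there is no depth.
- viewer.camera_info(name): a dict with "camera_matrix" (3x3 intrinsics, pixels), "R" (3x3) and "t" (3): a world point X has camera coordinates R X + t. Camera axes: x right, y down, z forward; pixel columns grow to the right and rows downward; lengths in mm; the calibration is good to about 2 mm. A picture is of the moment at which its call begins. camera_info takes no time and is no camera call.
A pose or a line that the arm cannot do raises robot.IKError and nothing moves.
- robot.job_done(): hands the job in; it is judged then, once.
Trained networks look in the newest picture that a camera, given by its name, has taken for a name from the list of things; names that differ only in an ending like _2 or _b are one class to them, and where a whole thing is asked for, a point or a joint stands for the part that bears it (a point fixed in the world has none). Each returns a list of dicts, best first, with "confidence" (0 to 1); they miss things now and then, are a little off and sometimes report something else, mostly with a low value. They report only what shows in the picture. A call takes as long as a camera call. They do not tell look-alikes from the thing itself.
- viewer.silhouettes(name, camera): "mask" (480x640 bool, what is visible of it).
- viewer.pinpoint(name, camera): "at" ([x, y, z] in mm, in the coordinates of the camera as it stood for that picture, good to about 4 mm: a listed point, or the origin of a listed thing).
The state is a dict: "t": time; "joints": joint angles; "joint_velocities": joint speeds; "joint_torque": joint torques, N m; "tcp_pos": TCP position; "tcp_rot": TCP orientation; "contact_force": force on the tool from outside, world axes, zero at the start; "wrist_torque": the same for the moment, N m; "grip_width": opening from 0.0 (shut) to 1.0 (fully open); "grip_force": force on a finger pad.
Only numpy, scipy, OpenCV 4.12 (cv2) and the standard library are available. Lean on these libraries where they do the work, as an engineer would, in place of code of your own. Each camera call takes 0.05 s, during which the arm holds its last target. There are 200 camera calls.

## Working session

There is one attempt and no reset: what is moved stays moved. The work goes in short steps, each a Python script; the robot and the scene stay as the last script left them, time stands still between calls to the robot, and variables do not carry over. Pictures are saved under pics/ and viewed, at most 10 in all, crops included, and the job is handed in when it is done.

```bash
mkdir -p pics; ls; cat > h.py <<'E'
import numpy as np, cv2
from cell import robot, grip, kin, viewer
from scipy.spatial.transform import Rotation as Rn
def snap(c,fn=None,crop=None,scale=1):
    im=viewer.read_camera(c)[:,:,::-1].copy()
    if fn:
        o=im if crop is None else im[crop[1]:crop[3],crop[0]:crop[2]]
        cv2.imwrite('pics/'+fn,cv2.resize(o,None,fx=scale,fy=scale,interpolation=cv2.INTER_CUBIC))
    return im
def world(p,c):
    i=viewer.camera_info(c); return np.array(i['R']).T@(np.array(p)-np.array(i['t']))
def pix(X,c):
    i=viewer.camera_info(c); q=np.array(i['camera_matrix'])@(np.array(i['R'])@np.array(X)+np.array(i['t'])); return q[:2]/q[2]
def ray(uv,c,z):
    i=viewer.camera_info(c); R=np.array(i['R']); d=R.T@np.linalg.inv(i['camera_matrix'])@[uv[0],uv[1],1]; o=-R.T@np.array(i['t'])
    return o+d*(z-o[2])/d[2]
E
python3 - <<'E'
from h import *
np.set_printoptions(precision=1,suppress=True)
a=snap('top');b=snap('scene')
cv2.imwrite('pics/a.png',a);cv2.imwrite('pics/b.png',b)
for c in ['top','scene']:
    i=viewer.camera_info(c);print(c,-np.array(i['R']).T@i['t'],i['camera_matrix'][0][0])
    for n in ['drum_mark','panel','stud_left','stud_right','button','cover','tip_box','reagent','beaker']:
        for d in viewer.pinpoint(n,c): 
            w=world(d['at'],c); print(n,round(d['confidence'],2),w,pix(w,c))
print(robot.observe())
E
```

```text
pics
top [485.   -4.  920.5] 439.44374174482425
drum_mark 0.74 [534.2  -8.1  95. ] [327.4 252.4]
panel 0.95 [594.  -67.3  58.1] [357.7 223.7]
stud_left 0.55 [567.4 -92.2  57.7] [370.2 237.3]
stud_right 0.56 [625.1 -42.4  56.1] [345.2 208.1]
button 0.63 [596.9 -65.   56.3] [356.5 222.4]
cover 0.88 [524.8 307.9  -0.3] [176.2 257.3]
cover 0.56 [392.7 254.6   0.7] [199.  321.7]
cover 0.29 [623.5 -41.2  54.9] [344.6 209. ]
tip_box 0.94 [ 553.2 -261.7    1.5] [448.2 247.8]
reagent 0.89 [743.  250.5  -1.1] [207.8 155.9]
beaker 0.62 [ 702.8 -271.    -5.4] [450.9 178.4]
beaker 0.54 [521.9 307.2  -1.5] [176.7 258.8]
beaker 0.37 [567.  -92.6  55.9] [370.3 237.7]
scene [ 955.7 -310.6  796.7] 445.53633541090016
drum_mark 0.56 [531.7 -12.3  98. ] [306.7 231.7]
drum_mark 0.29 [571.1 -96.8  57.5] [285.  279.4]
panel 0.74 [595.4 -68.5  53.5] [304.6 280.9]
panel 0.29 [526.6 306.3  -0.1] [412.3 187.5]
stud_left 0.88 [568.6 -96.2  58.3] [284.5 278.1]
stud_left 0.27 [534.5 -12.5  98.2] [307.5 232.6]
stud_right 0.71 [623.8 -36.8  55.8] [326.7 281.3]
button 0.74 [526.6 308.   -3.8] [412.5 188.2]
button 0.51 [596.  -69.5  52.8] [304.3 281.7]
cover 0.77 [391.7 255.8   3.9] [359.1 164.4]
cover 0.68 [524.3 307.8  -2.9] [411.8 187.4]
cover 0.18 [595.4 -66.6  57.2] [305.3 279.4]
tip_box 0.86 [ 550.4 -265.2    0.4] [209.4 335.3]
reagent 0.79 [746.9 249.1   1.6] [468.1 259.9]
reagent 0.67 [592.4 -68.2  54.2] [303.7 279.6]
beaker 0.9 [ 702.8 -275.8   -1.5] [248.9 403.2]
beaker 0.49 [ 549.2 -268.     2.9] [207.5 335.1]
{'t': 1.0, 'joints': array([ 1.3,  0.5, -0. ,  1.6,  0. ,  1.1, -0.1]), 'joint_velocities': array([ 0.,  0., -0., -0., -0.,  0., -0.]), 'joint_torque': array([  0. , -52. ,  -0. , -24.4,  -0.1,   0. ,   0. ]), 'tcp_pos': array([ 151.2, -632.2,  214.6]), 'tcp_rot': array([3.1, 0.4, 0. ]), 'contact_force': array([-0.1,  0.1, -0.2]), 'wrist_torque': array([0., 0., 0.]), 'grip_force': 0.0, 'grip_width': 1.0028260425739288}
```

View pics/a.png

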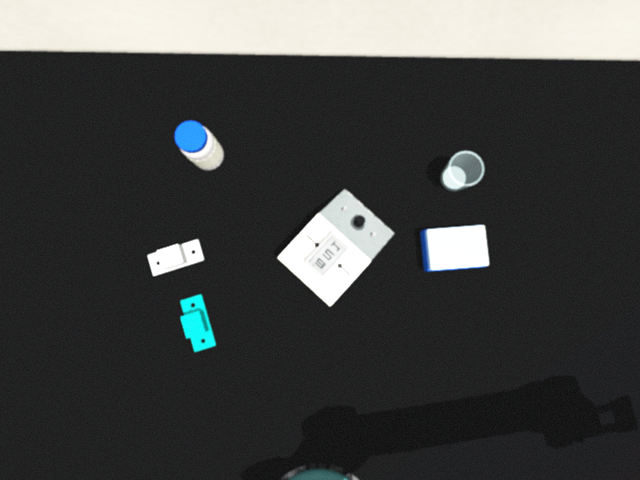

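```bash
python3 - <<'E'
import cv2,numpy as np
a=cv2.imread('pics/a.png');b=cv2.imread('pics/b.png')
f=lambda im,x0,y0,x1,y1,s:cv2.resize(im[y0:y1,x0:x1],s,interpolation=cv2.INTER_CUBIC)
t=np.hstack([f(a,130,210,250,360,(320,400)),f(a,290,180,410,280,(480,400))])
# drum upright: rotate so panel side is at the bottom
M=cv2.getRotationMatrix2D((327,252),0,1)
cv2.imwrite('pics/c.png',t)
E
```

```text
(no output)
```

View pics/c.png

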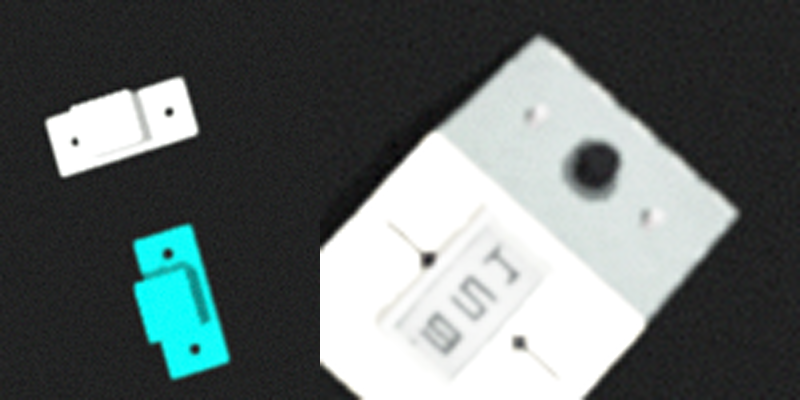

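View pics/b.png

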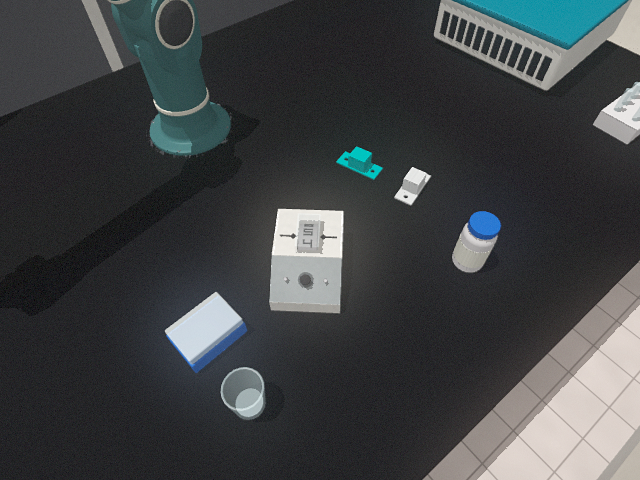

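The candidates for the cover are the whitish one at top (176,257) / scene (413,187) and the cyan one at top (199,322) / scene (359,163). By the description the whitish, bare-metal one is the cover. The drum seems to show 5 at the marks, top (327,252). A close crop of the covers, drum and studs will check all of this.

```bash
cat >> h.py <<'E'
U=np.array([-.715,.70]);U/=np.linalg.norm(U)
def drumview(im,c,ctr=(533,-10),s=6,H=40,W=25):
    # upright: image-up = U (away from the panel), right = reader's right
    r=np.array([U[1],-U[0]]); P=[]
    for a,b in [(-W,H),(W,H),(W,-H),(-W,-H)]:
        q=np.array(ctr)+a*r+b*U; P.append(pix([q[0],q[1],96],c))
    return cv2.warpPerspective(im,cv2.getPerspectiveTransform(np.float32(P),np.float32([[0,0],[2*W*s,0],[2*W*s,2*H*s],[0,2*H*s]])),(2*W*s,2*H*s),flags=cv2.INTER_CUBIC)
E
python3 - <<'E'
from h import *
a=cv2.imread('pics/a.png');b=cv2.imread('pics/b.png')
f=lambda im,x0,y0,x1,y1,s:cv2.resize(im[y0:y1,x0:x1],s,interpolation=cv2.INTER_CUBIC)
d=[cv2.resize(drumview(i,c),(150,240)) for i,c in((a,'top'),(b,'scene'))]
t=np.hstack(d+[f(b,330,140,450,210,(411,240))])
u=np.hstack([f(a,330,190,390,250,(300,300)),f(b,270,255,340,305,(411,300))])
cv2.imwrite('pics/d.png',np.vstack([t,u]))if t.shape[1]==u.shape[1] else print(t.shape,u.shape,cv2.imwrite('pics/d.png',np.vstack([t,cv2.resize(u,(t.shape[1],300))])))
print(a[250:266,170:190:4].reshape(-1,3)[::6],b[183:196:3,410:416:2].reshape(-1,3))
E
```

```text
[[255 255 255]
 [255 255 255]
 [255 255 255]
 [189 192 191]
 [255 255 255]
 [255 255 255]
 [255 255 255]
 [255 255 255]
 [250 251 251]
 [218 222 220]
 [255 255 255]
 [255 255 255]
 [239 241 239]
 [255 255 255]] [[165 167 166]
 [161 162 162]
 [165 166 167]
 [167 169 167]
 [163 165 163]
 [162 165 163]
 [165 168 165]
 [161 164 164]
 [165 164 163]
 [182 184 181]
 [161 164 162]
 [162 163 162]
 [230 230 230]
 [231 232 231]
 [230 230 229]]
```

View pics/d.png

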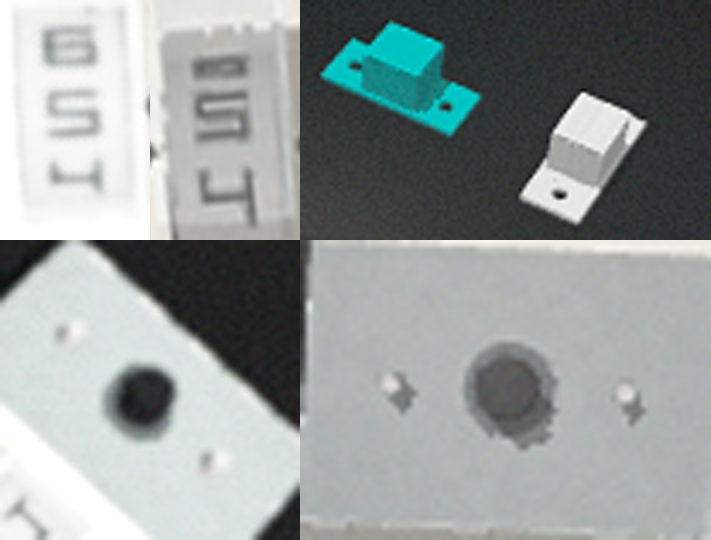

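The drum reads 5 at the marks, with 6 behind and 4 in front, so two presses are needed. The cover is the neutral-grey one at scene (413,187). The cyan one is the look-alike. Next I fit the panel and cover poses.

```bash
cat > fit.py <<'E'
from h import *
from scipy.optimize import least_squares
np.set_printoptions(precision=2,suppress=True)
def frame(yaw):  # yaw of horizontal of panel x (up slope)
    h=np.array([np.cos(yaw),np.sin(yaw),0]);k=np.array([0,0,1.])
    x=h*np.cos(np.pi/6)+k*.5; z=-h*.5+k*np.cos(np.pi/6); return np.c_[x,np.cross(z,x),z]
obs=[('top',(0,0,18),(359.4,221)),('scene',(0,0,18),(305.3,279.5)),('scene',(0,38,11),(285.7,279)),('scene',(0,-38,11),(325.9,280.8)),
('top',(0,-38,8),(344.5,207.5)),('top',(0,38,8),(372.8,234)),
('top',(-45,-68,0),(345.2,188.8)),('top',(-45,68,0),(395,233)),('top',(45,-68,0),(319,213)),('top',(45,68,0),(371,261))]
def res(p,sep=False):
    F=frame(p[2]);r=[]
    for c,l,uv in obs: r.append(pix(np.array([p[0],p[1],57.5])+F@np.array(l),c)-np.array(uv))
    return np.ravel(r)
if __name__=='__main__':
    s=least_squares(res,[595,-67,2.36],loss='soft_l1');print(s.x,'\n',s.fun.reshape(-1,2))
    # cover: mask of the aluminium thing, pose fit by mask IoU
    ims={c:cv2.imread('pics/'+f) for c,f in(('top','a.png'),('scene','b.png'))}
    msk={}
    for c in ims:
        u,v=pix([525,307,10],c).astype(int); m=(ims[c].min(2)>100).astype(np.uint8)
        w=np.zeros_like(m);w[v-40:v+40,u-40:u+40]=1
        n,L,st,_=cv2.connectedComponentsWithStats(m*w);k=1+np.argmax(st[1:,4]);msk[c]=(L==k);print(c,st[k])
    def proj(p,c):
        R=np.array([[np.cos(p[2]),-np.sin(p[2])],[np.sin(p[2]),np.cos(p[2])]]);o=np.zeros((1920,2560),np.uint8)
        for hx,hy,z0,z1 in((22,54,0,4),(19,22,0,40)):
            P=[pix([*(np.array(p[:2])+R@[a*hx,b*hy]),z],c) for a in(-1,1) for b in(-1,1) for z in(z0,z1)]
            cv2.fillConvexPoly(o,cv2.convexHull(np.float32((np.array(P)+.5)*4)).astype(np.int32),1)
        return cv2.resize(o*255,(640,480),interpolation=cv2.INTER_AREA)/255.
    from scipy.optimize import minimize
    cost=lambda p:sum(np.abs(proj(p,c)-msk[c]).sum() for c in ims)
    best=min((minimize(cost,[525,307,y],method='Nelder-Mead',options=dict(initial_simplex=[[525,307,y],[530,307,y],[525,312,y],[525,307,y+.1]])) for y in np.linspace(-.4,.8,7)),key=lambda r:r.fun)
    print(best.x,best.fun)
    for cc in ims: print(cc,minimize(lambda p:np.abs(proj(p,cc)-msk[cc]).sum(),best.x,method='Nelder-Mead',options=dict(initial_simplex=best.x+np.array([[0,0,0],[3,0,0],[0,3,0],[0,0,.05]]))).x)
E
python3 fit.py
```

```text
[595.55 -66.36   2.41] 
 [[ 1.51 -2.4 ]
 [-0.53 -0.22]
 [-0.67 -0.57]
 [-0.81 -0.62]
 [ 0.05  0.59]
 [ 0.41  0.1 ]
 [-0.6  -0.69]
 [-0.83 -0.09]
 [-0.57 -0.41]
 [-0.3  -0.7 ]]
top [ 147  239   58   38 1315]
scene [394 167  37  39 738]Traceback (most recent call last):
  File "fit.py", line 31, in <module>
    best=min((minimize(cost,[525,307,y],method='Nelder-Mead',options=dict(initial_simplex=[[525,307,y],[530,307,y],[525,312,y],[525,307,y+.1]])) for y in np.linspace(-.4,.8,7)),key=lambda r:r.fun)
  File "fit.py", line 31, in <genexpr>
    best=min((minimize(cost,[525,307,y],method='Nelder-Mead',options=dict(initial_simplex=[[525,307,y],[530,307,y],[525,312,y],[525,307,y+.1]])) for y in np.linspace(-.4,.8,7)),key=lambda r:r.fun)
              ~~~~~~~~^^^^^^^^^^^^^^^^^^^^^^^^^^^^^^^^^^^^^^^^^^^^^^^^^^^^^^^^^^^^^^^^^^^^^^^^^^^^^^^^^^^^^^^^^^^^^^^^^^^^^^^^^^^^^^^^^^^^^^^^^^
    res = _minimize_neldermead(fun, x0, args, callback, bounds=bounds,
                               **options)
    fxr = func(xr)
    fx = function(np.copy(x), *(wrapper_args + args))
  File "fit.py", line 30, in <lambda>
    cost=lambda p:sum(np.abs(proj(p,c)-msk[c]).sum() for c in ims)
                  ~~~^^^^^^^^^^^^^^^^^^^^^^^^^^^^^^^^^^^^^^^^^^^^^
  File "fit.py", line 30, in <genexpr>
    cost=lambda p:sum(np.abs(proj(p,c)-msk[c]).sum() for c in ims)
                             ~~~~^^^^^
  File "fit.py", line 26, in proj
    P=[pix([*(np.array(p[:2])+R@[a*hx,b*hy]),z],c) for a in(-1,1) for b in(-1,1) for z in(z0,z1)]
       ~~~^^^^^^^^^^^^^^^^^^^^^^^^^^^^^^^^^^^^^^^^
  File "h.py", line 13, in pix
    i=viewer.camera_info(c); q=np.array(i['camera_matrix'])@(np.array(i['R'])@np.array(X)+np.array(i['t'])); return q[:2]/q[2]
ValueError: time passes only in moves, steps and waits
```

```bash
python3 - <<'E'
import pickle
from cell import viewer
pickle.dump({c:viewer.camera_info(c) for c in('top','scene')},open('cam.pkl','wb'))
E
sed -i 's/viewer.camera_info(c)/CAM[c]/' h.py; sed -i '1i import pickle; CAM=pickle.load(open("cam.pkl","rb"))' h.py
sed -i "s/obs=\[('top',(0,0,18),(359.4,221)),/obs=[/; s/-np.array(uv))/-np.array(uv)+.4)/" fit.py
sed -i "s/^    # cover/    for cc in('top','scene'):\n        o=list(obs);obs[:]=[q for q in o if q[0]==cc];print(cc,least_squares(res,s.x).x);obs[:]=o\n    # cover/" fit.py
timeout 500 python3 fit.py
```

```text
[595.95 -66.14   2.41] 
 [[ 0.09  0.26]
 [-0.05 -0.1 ]
 [-0.19 -0.13]
 [ 0.35  0.78]
 [ 0.69  0.3 ]
 [-0.29 -0.48]
 [-0.55  0.13]
 [-0.27 -0.23]
 [-0.03 -0.5 ]]
top [595.94 -66.16   2.41]
scene [596.   -66.05   2.41]
top [ 147  239   58   38 1315]
scene [394 167  37  39 738]
[525.01 307.7    0.33] 184.2901960784314
top [525.01 307.7    0.33]
scene [524.78 307.97   0.33]
```

```bash
cat >> h.py <<'E'
from fit import frame
PO=np.array([595.95,-66.1,57.5]); PF=frame(2.41)
def PP(l): return PO+PF@np.array(l,float)
def rot(y,z): return Rn.from_matrix(np.c_[np.cross(y,z),y,z]).as_rotvec()
RP=[rot(s*PF[:,0],-PF[:,2]) for s in(1,-1)]
CY=.33; CX=np.array([np.cos(CY),np.sin(CY),0]); RC=[rot(s*CX,np.array([0,0,-1.])) for s in(1,-1)]
def ob(): 
    o=robot.observe(); return np.round(np.r_[o['t'],o['tcp_pos'],o['contact_force'],o['grip_width'],o['grip_force']],2)
E
sed -i 's/^from h import \*/from h import np,cv2,pix/' fit.py
sed -i 's/^from fit import frame//' h.py; python3 - <<'E'
s=open('fit.py').read(); i=s.index('def frame'); j=s.index('obs=['); f=s[i:j]
h=open('h.py').read().replace("PO=np",f+"PO=np",1); open('h.py','w').write(h)
E
python3 - <<'E'
from h import *
np.set_printoptions(precision=2,suppress=True)
for k in(0,1):
    for l in((0,0,120),(0,0,19),(0,0,4)): print('P',k,l,kin.ik(PP(l),RP[k]))
    for z in(150,9): print('C',k,kin.ik([525,307.8,z],RC[k]))
print(Rn.from_rotvec(robot.observe()['tcp_rot']).as_matrix())
E
```

```text
P 0 (0, 0, 120) [ 0.8   1.22 -1.34  1.2   0.69  1.75  2.05]
P 0 (0, 0, 19) [ 0.85  1.31 -1.34  1.38  0.78  1.6   1.97]
P 0 (0, 0, 4) [ 0.85  1.32 -1.34  1.4   0.79  1.58  1.95]
C 0 [ 0.02  0.64 -0.85  1.72  0.55  1.03 -0.69]
C 0 [-0.03  0.84 -0.78  1.79  0.77  0.85 -0.85]
P 1 (0, 0, 120) [ 0.39  0.83 -0.28  1.24 -0.07  1.54 -0.56]
P 1 (0, 0, 19) [ 0.4   0.86 -0.33  1.42 -0.04  1.34 -0.58]
P 1 (0, 0, 4) [ 0.41  0.87 -0.34  1.44 -0.03  1.31 -0.59]
C 1 [ 0.24  0.94 -1.33  1.71  0.95  1.29  2.17]
C 1 [ 0.23  1.24 -1.34  1.77  1.28  1.29  2.01]
[[ 0.97  0.23  0.  ]
 [ 0.23 -0.97 -0.  ]
 [-0.    0.   -1.  ]]
```

```bash
cat >> h.py <<'E'
def fz(): return float(PF[:,2]@robot.observe()['contact_force'])
def press():
    robot.servo_line(PP((0,0,24)),feed=60); robot.hold(.1); f0=fz(); L=[]; c=None
    z=24
    while z>2:
        z-=1; robot.servo_line(PP((0,0,z)),feed=40); f=fz()-f0; L.append((z,round(f,1)))
        if c is None and f>.8: c=z
        if f>12 or (c is not None and z<=c-14): break
    robot.hold(.1); print(L,c,round(fz()-f0,1))
    robot.servo_line(PP((0,0,24)),feed=60)
E
python3 - <<'E'
from h import *
grip(0.0,20)
robot.movep(PP((0,0,150)),RP[1]); print(ob())
press(); print(ob())
robot.servo_line(PP((0,0,110)),feed=200); print(ob())
b=snap('scene'); a=snap('top')
cv2.imwrite('pics/e.png',np.hstack([drumview(a,'top'),drumview(b,'scene')]))
E
```

```text
[ 4.9000e+00  6.5147e+02 -1.1791e+02  1.8755e+02 -4.9000e-01  1.6000e-01
 -3.0000e-02  0.0000e+00  0.0000e+00]
[(23, -0.0), (22, 0.5), (21, -0.8), (20, -0.3), (19, -1.0), (18, 1.6), (17, 1.4), (16, 1.4), (15, -0.2), (14, 1.6), (13, 2.5), (12, 3.8), (11, 3.6), (10, 3.3), (9, 2.3), (8, 2.0), (7, 2.4), (6, 2.6), (5, 4.0), (4, 6.4)] 18 5.8
[ 1.2830e+01  6.0467e+02 -7.3940e+01  7.8190e+01 -7.9000e-01  2.8000e-01
  5.5000e-01  1.0000e-02  0.0000e+00]
[ 1.3420e+01  6.3595e+02 -1.0232e+02  1.5168e+02  5.5000e-01  1.0000e-02
 -5.5000e-01  1.0000e-02  0.0000e+00]
```

View pics/e.png

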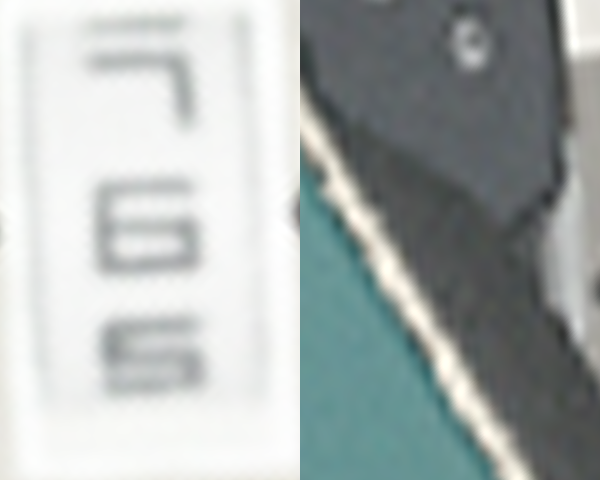

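The top view shows 6 at the marks, with 7 next. One more press, done faster.

```bash
python3 - <<'E'
from h import *
robot.servo_line(PP((0,0,26)),feed=150); f0=fz()
for z in (16,9,6,4.5): robot.servo_line(PP((0,0,z)),feed=40); print(z,round(fz()-f0,1))
robot.hold(.1)
robot.servo_line(PP((0,0,90)),feed=150); print(ob())
a=snap('top'); cv2.imwrite('pics/f.png',drumview(a,'top'))
E
```

```text
16 1.4
9 2.4
6 1.9
4.5 3.8
[ 1.6270e+01  6.2830e+02 -9.5490e+01  1.3427e+02 -7.3000e-01 -4.9000e-01
 -3.7000e-01  0.0000e+00  0.0000e+00]
```

View pics/f.png

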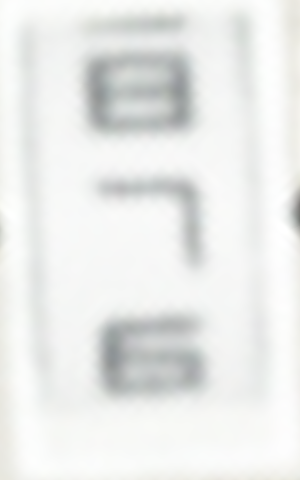

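7 is at the marks. Now the cover.

```bash
python3 - <<'E'
from h import *
robot.movep(PP((0,0,160)),RP[1]); grip(0.8,25)
robot.movep([525,307.8,140],RC[0]); print(ob())
robot.servo_line([525,307.8,11],feed=120); print(ob())
grip(0.0,25); print(ob())
robot.servo_line([525,307.8,170],feed=150); print(ob())
snap('scene','g.png',(340,60,540,210),4)
E
```

```text
[ 1.9520e+01  5.2657e+02  3.0610e+02  1.3988e+02  3.8000e-01 -7.9000e-01
  2.5000e-01  8.0000e-01  0.0000e+00]
[ 2.0740e+01  5.2552e+02  3.0824e+02  1.1790e+01  6.7000e-01  7.0000e-02
 -3.0000e-02  8.0000e-01  0.0000e+00]
[ 2.1370e+01  5.2516e+02  3.0786e+02  1.1160e+01 -2.8000e-01 -5.9000e-01
  1.4200e+00  4.2000e-01  2.5000e+01]
[ 2.2580e+01  5.2443e+02  3.0734e+02  1.6894e+02  2.0000e-02 -2.3000e-01
 -9.8000e-01  4.1000e-01  2.5000e+01]
```

View pics/g.png

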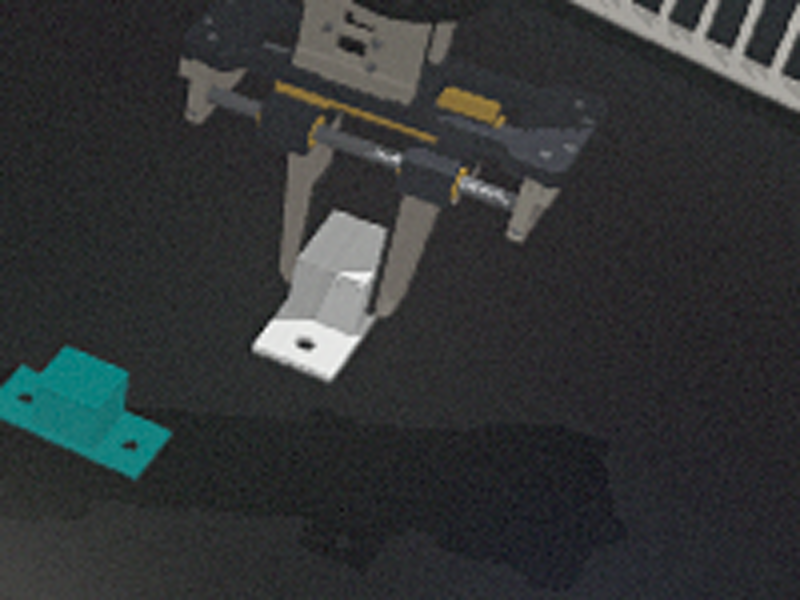

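```bash
python3 - <<'E'
from h import *
robot.movep(PP((0,0,130)),RP[1]); robot.servo_line(PP((0,0,36)),feed=120); robot.hold(.2); o=ob(); print(o)
q=robot.observe(); print(PF.T@(q['tcp_pos']-PO), PF.T@Rn.from_rotvec(q['tcp_rot']).as_matrix())
a=snap('top','h.png',(310,170,430,260),6.6)
cv2.imwrite('pics/h_full.png',a)
for y in(38,-38): print(pix(PP((0,y,36-11.2+4)),'top'),pix(PP((0,y,12)),'top'))
for y in(54,-54):
  for x in(22,-22): print(x,y,pix(PP((x,y,36-11.2+4)),'top'))
E
```

```text
[ 2.5380e+01  6.0993e+02 -7.8460e+01  8.9270e+01 -4.3000e-01 -5.2000e-01
 -1.5800e+00  4.1000e-01  2.5000e+01]
[-0.2708462  -0.14226618 36.84339344] [[-2.50788182e-05 -9.99999244e-01 -1.22928768e-03]
 [-9.99999738e-01  2.59678155e-05 -7.23170183e-04]
 [ 7.23201559e-04  1.22926922e-03 -9.99998983e-01]]
[377.71189898 229.02527793] [373.93103612 233.00470143]
[348.5115704  202.44711212] [345.22213757 206.83396174]
22 54 [377.92483438 241.44520131]
-22 54 [389.70409533 228.06551639]
22 -54 [335.86781258 203.06869459]
-22 -54 [348.75538757 190.88470947]
```

View pics/h.png

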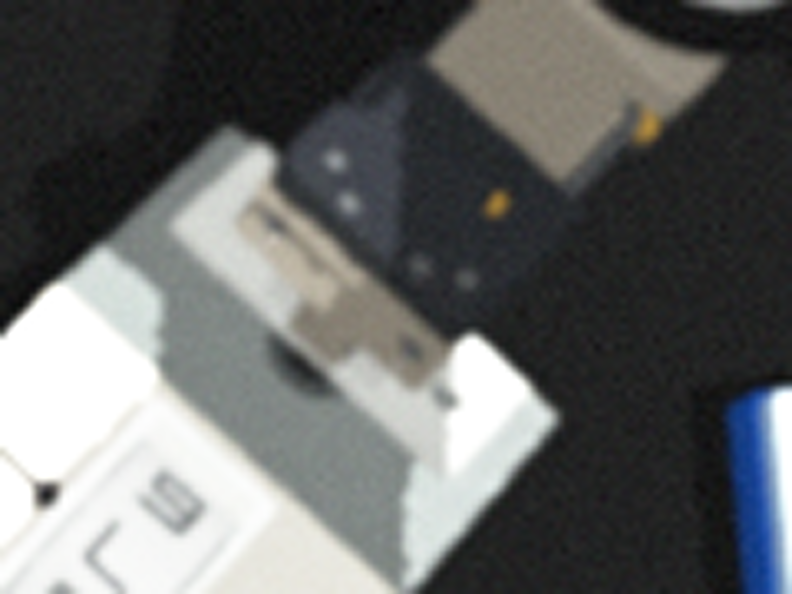

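The visible left hole is at crop (446,396) and the flange corners at (447,474) and (172,225). All lie within about 1 mm of prediction, so I descend with a force check.

```bash
python3 - <<'E'
from h import *
pf=lambda: PF.T@robot.observe()['contact_force']
np.set_printoptions(precision=1,suppress=True)
robot.servo_line(PP((0,0,26)),feed=60); robot.hold(.1); f0=np.mean([pf() for _ in range(3)],0)
for z in (23,21,19,17,15,13,12,11):
    robot.servo_line(PP((0,0,z)),feed=30); f=pf()-f0
    print(z,f,PF.T@(robot.observe()['tcp_pos']-PO))
    if f[2]>7: break
print(ob())
E
```

```text
23 [1.2 0.  0.3] [ 0.1  0.  22.8]
21 [1.5 0.4 0.5] [ 0.1  0.  20.9]
19 [ 1.2 -0.4  0.6] [ 0.1  0.1 18.8]
17 [0.2 0.1 0.3] [ 0.1  0.  16.8]
15 [ 0.5 -0.2  0.6] [ 0.1  0.1 14.8]
13 [0.6 1.3 0.2] [ 0.1  0.  12.8]
12 [ 0.8 -0.2  0.9] [ 0.1 -0.  11.9]
11 [ 1.6 -0.5  3.2] [-0.1 -0.1 11.5]
[ 27.9 600.4 -70.   67.4   1.1   0.2   1.5   0.4  25. ]
```

It slid down freely and met the face at the expected height. Now I seat it lightly, release and retreat.

```bash
python3 - <<'E'
from h import *
robot.servo_line(PP((0,0,10.6)),feed=20); print(ob())
grip(0.58); print(ob())
robot.servo_line(PP((0,0,120)),feed=120)
robot.movep([500,250,300],RC[0]); print(ob())
a=snap('top');b=snap('scene')
f=lambda im,x0,y0,x1,y1,s:cv2.resize(im[y0:y1,x0:x1],s,interpolation=cv2.INTER_CUBIC)
cv2.imwrite('pics/i.png',np.hstack([f(a,310,180,400,270,(400,400)),f(b,265,215,345,315,(320,400))]))
E
```

```text
[ 2.8100e+01  6.0039e+02 -6.9900e+01  6.7370e+01  1.4200e+00 -2.0300e+00
  4.9800e+00  4.1000e-01  2.5000e+01]
[ 2.8520e+01  5.9962e+02 -6.9450e+01  6.6350e+01 -3.1000e-01 -0.0000e+00
 -8.0000e-02  5.8000e-01  0.0000e+00]
[3.1120e+01 5.0133e+02 2.4812e+02 2.9923e+02 2.0000e-02 4.3000e-01
 3.5000e-01 5.8000e-01 0.0000e+00]
```

View pics/i.png

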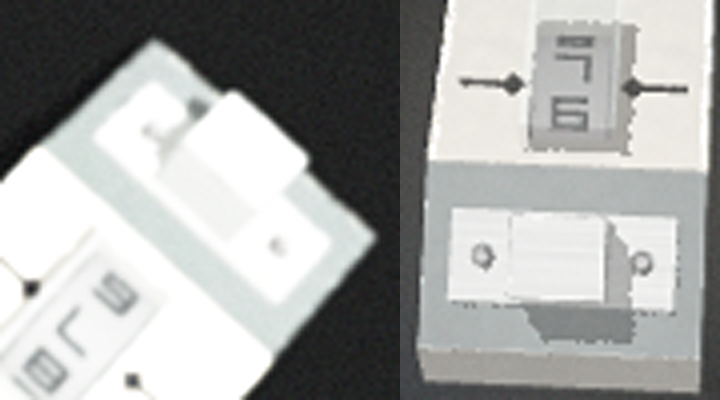

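The cover lies flat with both studs showing through its holes, at crop (483,257) and (642,263). The drum shows 7 at the marks, and nothing else was touched.

```bash
python3 -c "
from h import *
robot.hold(.3); print(robot.job_done())"
```

```text
the job is handed in; nothing more can be done
None
```

The drum shows 7 after two presses from 5, the metal cover sits flush over both studs and is released, the tip box, jar and beaker were left alone, and the job was handed in at about 31 s.

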